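# Slide the tape roll into whichever bay is empty

## Robot

A 6-joint arm with a two-finger parallel gripper is mounted at the origin on a cart in front of the work surface, level with it; the furniture and walls round the work are solid. World frame = base frame: x ahead of the robot, y to its left, z up, the work surface at z = 0. Lengths are in m, angles in rad, forces in N, time in s.
With the tool pointing down it reaches from about 0.425 to 0.95 m from the base axis. Payload 3.5 kg.
Tool frame: the origin (TCP) lies on the centre line of the jaws, within the pads' length; the fingertips stand 17 mm ahead of it and the grasp point (between the pads) lies 2 mm behind it; z points along the fingers, y is the line along which they close (so a half turn about z gives the same grasp; the last joint's range is limited). The gripper opens to 85 mm and grips with 20 to 120 N. Pads are 22 mm wide; open, the fingers measure 114 mm over their backs; the gripper's body (76 mm by 85 mm) begins 54 mm behind the grasp point. The pads swing forward as they close: fully open they stand 13 mm farther back than shut.
Start: joints at [1.104, 0.286, 1.577, -0, 1.279, -0.15], TCP at [0.21, 0.641, 0.248] pointing down, gripper open.
Joint ranges: [-2.77, 2.77], [-0.9, 2.22], [0.21, 2.48], [-1.53, 4.67], [0.24, 2.81], [-2.84, 2.84]. Speed limits (rad/s): [2.79, 2.79, 3.14, 3.14, 3.14, 3.14].

## Interface

Orientations are given as a unit quaternion [x, y, z, w].
In Python, from plant import ctrl gives the robot as it stands. The module is installed in compiled form; this text tells all that it offers.
- The arm moves only by the tool drive_tool, never from a script. Its argument "moves" is a list of rows, each a list of 3 entries, a list of its own where there are three numbers: the turn, a rotation vector about the tool's x, y, z in rad, then the shift along the tool's x, y, z in m, then the finger opening in m, from 0 to 0.0854. A call has 1 to 5 rows; each row shifts and turns the commanded pose from where the row before left it, along the tool's axes as they then stand; what a row does not reach is not made up. A row lasts 1/8 s, in which the tool goes at most 62.5 mm and 10.7 degrees, less where a joint would pass 70% of its speed; a pose out of reach is approached as far as the arm can. A call with a gripper value outside its range is refused whole. The fingers move at their own pace and stop on an object; "grip_force" is the grip in N (left out, the last holds). Time passes only in rows, so rows that do not move let the fingers close. It gives the time, the measured TCP pose, the force, the opening and the grip force at its end, in the units of the state.
- ctrl.get_state(): the state, without advancing time (a new reading comes with each control period).
- ctrl.read_camera(name): name is "scene" or "side" or "wrist"; returns a dict with "image" (384x512x3 uint8, red, green, blue), "fx", "fy", "cx", "cy" (pixels), "R" (3x3) and "t" (3): a world point X has camera coordinates R X + t. Camera axes: x right, y down, z forward; pixel columns grow to the right and rows downward; lengths in m; the calibration is good to about 2 mm. A picture is of the moment at which its call begins. There is no depth.
- ctrl.sign_off(): hands the job in; it is judged then, once.
The state is a dict: "time": time; "qpos": joint angles; "dq": joint speeds; "joint_efforts": joint torques, N m; "eef_pos": TCP position; "tcp_rot": TCP orientation; "contact_force": force on the tool from outside, world axes, zero at the start; "wrist_torque": the same for the moment, N m; "opening": opening from 0.0 (shut) to 1.0 (fully open); "finger_force": force on a finger pad.
Only numpy, scipy, OpenCV 4.12 (cv2) and the standard library are available. Lean on these libraries where they do the work, as an engineer would, in place of code of your own. Each camera call takes 0.05 s, during which the arm holds its last target. There are 200 camera calls.

## Task

The large roll of tape lies out on the table between two low three-sided aluminium bays; one bay already holds a smaller roll, the other is empty. Put the large roll away in the empty bay: slide it flat along the table, without lifting it, in through that bay's open side and home until it gently meets the back rail, without ramming it, and leave the smaller roll where it is.

Things in the scene. Friction and masses are not known exactly. Their poses are not given: they have to be found in the camera images.
- big_roll_c (a point): centre, half-way up, of the large loose roll of blue tape lying flat on the table between the bays: a ring of 94 mm outer diameter, 25 mm high, open in the middle down to the table (hole 66 mm across), about 0.12 kg; z is the ring's axis. Shut fingers lowered into the hole can drag it along by its wall
- bay_left: the left (+y) low three-sided bay of bare aluminium, fixed, without a floor. Origin on the table where the large roll's centre lies when it is home; x points into the bay (the open side is at -x, facing the other bay), z up. Back rail: front face at x = +47 mm. Two side walls 6 mm thick, 104 mm apart inside, reach forward to x = -43 mm. All 24 mm high
- bay_right: the right (-y) low three-sided bay of bare aluminium, fixed, without a floor. Origin on the table where the large roll's centre lies when it is home; x points into the bay (the open side is at -x, facing the other bay), z up. Back rail: front face at x = +47 mm. Two side walls 6 mm thick, 104 mm apart inside, reach forward to x = -43 mm. All 24 mm high
- small_roll_c (a point): centre of the smaller, buff, loose roll of packing tape lying flat in one of the two bays (which one varies), 72 mm in diameter, 18 mm high; leave it where it is

How it is judged:
At the end, for the whole second after the job is handed in: The large roll lies flat on the table and at rest between the side walls of the bay that was empty (there is no room for it in the other), no more than 12 mm short of the back rail (((x of big_roll_c in the frame of bay_left between -0.012 and 0.006 m and y of big_roll_c in the frame of bay_left between -0.012 and 0.012 m) or (x of big_roll_c in the frame of bay_right between -0.012 and 0.006 m and y of big_roll_c in the frame of bay_right between -0.012 and 0.012 m)) and angle between big_roll_c's own z axis and vertical below 0.08 rad and height (world z) of big_roll_c below 0.018 m and linear speed of big_roll below 0.01 m/s); the robot touches nothing.
It fails at once if the large roll is lifted more than 25 mm off the table (height (world z) of big_roll_c above 0.0375 m).
It fails at once if the small roll is moved by more than 15 mm (distance of small_roll_c from where it was at the start of the episode above 0.015 m).
It fails at once if the large roll is rammed against the left bay with more than 40 N (contact force between big_roll and bay_left above 40 N).
It fails at once if the large roll is rammed against the right bay with more than 40 N (contact force between big_roll and bay_right above 40 N).
It also fails if it takes over 32 s, if anything falls off the work surface, if the arm or the gripper's body presses on something with over 40 N, if the wrist force passes 120 N, or if a joint passes its speed limit or range.

## Working session

There is one attempt and no reset: what is moved stays moved. The work goes in short steps, Python scripts to look and compute and a tool call to move; the robot and the scene stay as the last step left them, time stands still between calls to the robot, and variables do not carry over. Pictures are saved under pics/ and viewed, at most 10 in all, crops included, and the job is handed in when it is done.

Besides the shell and the picture viewer there is one more tool, called after "Request:" as name(argument=value, ...), one argument or row to a line, values as JSON. drive_tool: Moves the arm, as the interface text tells. Its arguments: {"type":"object","properties":{"moves":{"type":"array","items":{"type":"array"}},"grip_force":{"type":"number"}},"required":["moves"]}

```bash
mkdir -p pics; cat > h.py <<'E'
import numpy as np,cv2
from plant import ctrl
def shot(n,f=None):
    c=ctrl.read_camera(n)
    if f: cv2.imwrite(f,cv2.cvtColor(c["image"],cv2.COLOR_RGB2BGR)); np.savez(f[:-4]+'.npz',**c)
    return c
def ray(c,u,v,z):
    R=np.array(c["R"]);t=np.array(c["t"]);o=-R.T@t
    d=R.T@np.array([(u-c["cx"])/c["fx"],(v-c["cy"])/c["fy"],1.]);s=(z-o[2])/d[2]
    return (o+s*d)
E
python3 - <<'E'
from h import *
a=shot("scene","pics/s0.png");b=shot("side","pics/d0.png")
i=np.hstack([a["image"],b["image"]]);
for c in(a,b):print(-np.array(c["R"]).T@c["t"],c["fx"])
s=ctrl.get_state();print(s["time"],s["eef_pos"],s["tcp_rot"],s["opening"],s["contact_force"])
E
```

```text
[ 0.00290991 -0.62233616  0.60505379] 403.6563445155023
[ 0.17763767 -0.75956357  0.61999614] 398.62540823683617
0.1 [0.2100052  0.64091073 0.2470705 ] [ 1.57714465e-01  9.87484185e-01 -1.01789524e-03 -3.08126548e-04] 1.0020433936727382 [-0.56735022 -0.05409516  0.86868216]
```

View pics/s0.png

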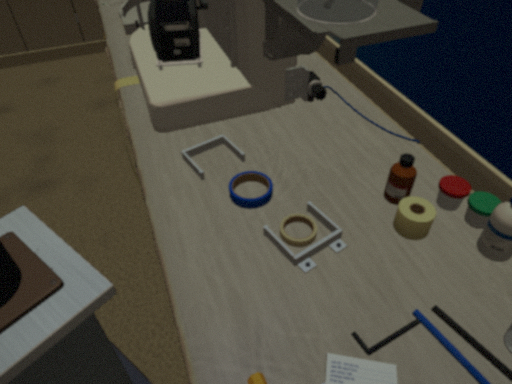

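View pics/d0.png

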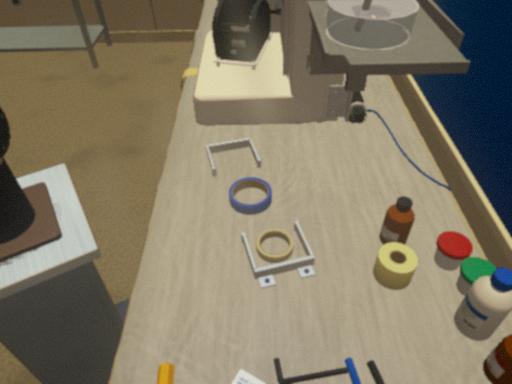

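The scene view shows the blue roll at about (251,189), the small roll in the near (right) bay at (297,230), and the empty left bay at about (213,155). The side view agrees, with the blue roll at (250,195) and the empty bay at (233,153).

```bash
python3 - <<'E'
from h import *
out=[]
for f,(u0,v0,u1,v1) in (("s0",(170,125,280,215)),("d0",(195,130,280,220))):
    c=np.load(f"pics/{f}.npz");im=c["image"]
    hsv=cv2.cvtColor(im,cv2.COLOR_RGB2HSV)
    m=cv2.inRange(hsv,(105,90,40),(130,255,255));m2=np.zeros_like(m);m2[v0:v1,u0:u1]=m[v0:v1,u0:u1]
    cs,_=cv2.findContours(m2,cv2.RETR_EXTERNAL,cv2.CHAIN_APPROX_NONE);k=max(cs,key=cv2.contourArea)
    # outer outline upper part = top rim far edge: project to top plane, fit circle from back half
    P=np.array([ray(c,u,v,.025)[:2] for u,v in k[:,0]]);o=(-c["R"].T@c["t"])[:2]
    ctr=P.mean(0)
    d=(ctr-o)/np.linalg.norm(ctr-o);B=P[(P-ctr)@d>0.005]
    A=np.c_[2*B,np.ones(len(B))];x=np.linalg.lstsq(A,(B**2).sum(1),rcond=None)[0]
    print(f,cv2.contourArea(k),"roll c",x[:2],"diam",2*np.sqrt(x[2]+x[:2]@x[:2]))
    cr=cv2.resize(im[v0:v1,u0:u1],None,fx=4.4,fy=4.4,interpolation=cv2.INTER_CUBIC)
    cr=cv2.convertScaleAbs(cr,alpha=1.3);out.append(cv2.resize(cr,None,fx=.88,fy=.88))
h=max(o.shape[0] for o in out)
out=[cv2.copyMakeBorder(o,0,h-o.shape[0],0,0,0) for o in out]
cv2.imwrite("pics/crop.png",cv2.cvtColor(np.hstack(out),cv2.COLOR_RGB2BGR));print([o.shape for o in out])
E
```

```text
s0 1151.5 roll c [ 0.4761863  -0.20261813] diam 0.09011008758867194
d0 53.5 roll c [ 0.47677837 -0.20139626] diam 0.08706509888185231
[(348, 426, 3), (348, 329, 3)]
```

View pics/crop.png

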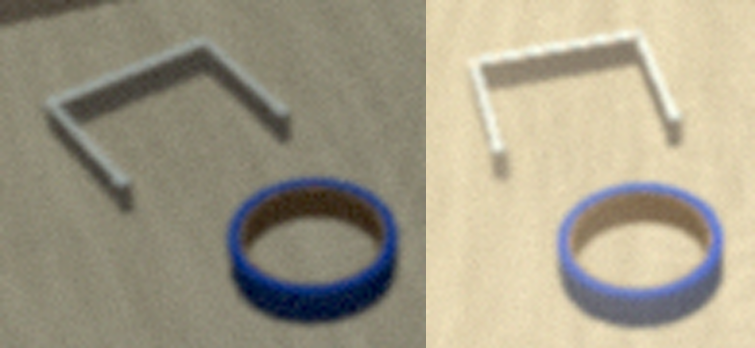

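The crop shows the empty bay's rims clearly. In the scene half the back corners are at (47,102) and (205,38), with wall tips at (126,186) and (283,115). In the side half the back corners are at (470,62) and (640,35), with tips at (499,152) and (673,120).

```bash
python3 - <<'E'
from h import *
k=3.872
for f,u0,v0,du,pts in (("s0",170,125,0,[(47,102),(205,38),(126,186),(283,115)]),("d0",195,130,426,[(470,62),(640,35),(499,152),(673,120)])):
    c=np.load(f"pics/{f}.npz")
    P=[ray(c,u0+(u-du)/k-.4,v0+v/k-.4,.024)[:2] for u,v in pts]
    BL,BR,L,R=P
    n=np.linalg.norm
    print(f,np.round(P,4).tolist(),"outer back w(116)",n(BL-BR),"front(110)",n(L-R),"len(~96)",n(BL-L),n(BR-R))
    y=(R-L);y/=n(y); x=np.array([-y[1],y[0]])
    d1=(BL-L)/n(BL-L)+(BR-R)/n(BR-R); d1/=n(d1)
    print("x by front",np.degrees(np.arctan2(x[1],x[0])),"by walls",np.degrees(np.arctan2(d1[1],d1[0])),"by back",np.degrees(np.arctan2(-(BR-BL)[1]*0+(BR-BL)[0],-(BR-BL)[1])))
    print("home from front",(L+R)/2+.043*d1," from back",(BL+BR)/2-.053*d1)
    # roll: outer rim top by hole inner edge & outer extents
    if f=="d0": E=[(558,240),(722,240),(640,183),(640,298)]
    else: E=[(229,240),(397,240),(313,178),(313,293)]
    Q=np.array([ray(c,u0+(u-du)/k-.4,v0+v/k-.4,.025)[:2] for u,v in E]);print("roll",Q[:2].mean(0),Q[2:].mean(0),n(Q[0]-Q[1]),n(Q[2]-Q[3]))
E
```

```text
s0 [[0.4674, 0.0008], [0.5757, -0.0295], [0.4418, -0.0928], [0.5467, -0.1205]] outer back w(116) 0.11245034248629657 front(110) 0.10846564712820188 len(~96) 0.09695723602290092 0.09545876942915088
x by front 75.20855403789157 by walls 73.49345854192434 by back 74.38423504233623
home from front [ 0.50648082 -0.06538312]  from back [ 0.50651895 -0.06519937]
roll [ 0.47259577 -0.20630512] [ 0.47683389 -0.20281611] 0.09189804392113826 0.0932968467506382
d0 [[0.4673, 0.0011], [0.5747, -0.0316], [0.4434, -0.0898], [0.5477, -0.119]] outer back w(116) 0.11224562247464268 front(110) 0.10830778902486482 len(~96) 0.09402423182075186 0.09150314529385717
x by front 74.33459125979715 by walls 74.06287805565263 by back 73.03840216463021
home from front [ 0.50735474 -0.06307593]  from back [ 0.5064348  -0.06620046]
roll [ 0.47637603 -0.20228542] [ 0.47714561 -0.20106141] 0.09229971736604099 0.09439922257710523
```

```bash
python3 - <<'E'
from h import *
w=shot("wrist")
outs=[]
c=dict(np.load("pics/s0.npz"));im=c["image"].copy()
for p in [(0,0,0),(.3,0,0),(.3,.3,0),(.5,.3,0),(.5,.3,.25),(.5,.6,0),(.7,.3,0),(.21,.641,.248),(.476,-.202,.25)]:
    q=c["R"]@np.array(p)+c["t"];u=(c["fx"]*q[0]/q[2]+c["cx"],c["fy"]*q[1]/q[2]+c["cy"]);print(p,np.round(u))
    if q[2]>0 and abs(u[0])<600 and abs(u[1])<500: cv2.circle(im,(int(u[0]),int(u[1])),3,(255,0,0),-1)
o=np.hstack([im,w["image"]]);o=cv2.resize(o,(800,300),interpolation=cv2.INTER_AREA)
cv2.imwrite("pics/p.png",cv2.cvtColor(o,cv2.COLOR_RGB2BGR))
E
```

```text
(0, 0, 0) [-14. 291.]
(0.3, 0, 0) [126. 197.]
(0.3, 0.3, 0) [ 52. 145.]
(0.5, 0.3, 0) [118. 111.]
(0.5, 0.3, 0.25) [92. 21.]
(0.5, 0.6, 0) [60. 80.]
(0.7, 0.3, 0) [172.  83.]
(0.21, 0.641, 0.248) [-97.  26.]
(0.476, -0.202, 0.25) [246.  90.]
```

View pics/p.png

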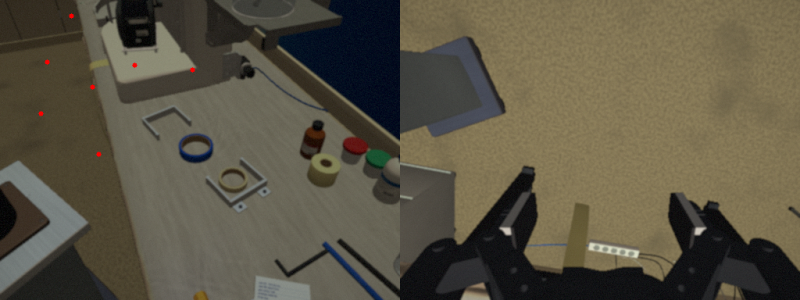

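The picture shows a machine beyond the table at about (180,60), so I'll swing round on a small radius (about 0.445 m), shutting the fingers on the way.

Request:
drive_tool(
  moves=[
    [[0, 0, -0.037], [0, 0, 0], 0],
    [[0, 0, 0], [-0.0166, -0.058, 0], 0],
    [[0, 0, 0], [-0.0166, -0.058, 0], 0],
    [[0, 0, 0], [-0.0166, -0.058, 0], 0],
    [[0, 0, 0], [-0.0166, -0.058, 0], 0],
  ],
)

```text
time: 0.78
eef_pos: [0.2098, 0.3983, 0.2483]
tcp_rot: [0.139, 0.99, 0.0, 0.0]
contact_force: [1.1, -1.1, 0.4]
opening: 0.002
finger_force: 0.0
```

```bash
cat >> h.py <<'E'
from scipy.spatial.transform import Rotation as Ro
def to(*targets):
    s=ctrl.get_state();R=Ro.from_quat(s["tcp_rot"]).as_matrix();p=np.array(s["eef_pos"])
    print("t",round(s["time"],2),"p",p.round(4),"yang",np.degrees(np.arctan2(R[1,1],R[0,1])).round(2),"z",R[:,2].round(3),"F",np.round(s["contact_force"],2),"op",round(s["opening"],2))
    for q in targets: q=np.array(q);print(q,(R.T@(q-p)).round(4));p=q
E
python3 -c "
from h import *
to((.33,.30,.248),(.42,.14,.248),(.45,0,.248),(.47,-.12,.248),(.4765,-.202,.2),(.4765,-.202,.023))"
```

```text
t 0.78 p [0.2098 0.3983 0.2483] yang 74.08 z [ 0. -0. -1.] F [ 1.11 -1.1   0.4 ] op 0.0
[0.33  0.3   0.248] [-0.1426 -0.0616  0.0003]
[0.42  0.14  0.248] [-0.1304 -0.1292  0.    ]
[0.45  0.    0.248] [-0.0673 -0.1264  0.    ]
[ 0.47  -0.12   0.248] [-0.0522 -0.1099  0.    ]
[ 0.4765 -0.202   0.2   ] [-0.0287 -0.0771  0.048 ]
[ 0.4765 -0.202   0.023 ] [ 1.00e-04 -0.00e+00  1.77e-01]
```

Request:
drive_tool(
  moves=[
    [[0, 0, 0], [-0.0475, -0.0205, 0], 0],
    [[0, 0, 0], [-0.0475, -0.0205, 0], 0],
    [[0, 0, 0], [-0.0475, -0.0205, 0], 0],
    [[0, 0, 0], [-0.0435, -0.043, 0], 0],
    [[0, 0, 0], [-0.0435, -0.043, 0], 0],
  ],
)

```text
time: 1.4
eef_pos: [0.3906, 0.1933, 0.2486]
tcp_rot: [0.139, 0.99, 0.0, 0.0]
contact_force: [1.1, 0.4, 1.1]
opening: -0.003
finger_force: 0.0
```

Request:
drive_tool(
  moves=[
    [[0, 0, 0], [-0.0435, -0.043, 0], 0],
    [[0, 0, 0], [-0.0225, -0.042, 0], 0],
    [[0, 0, 0], [-0.0225, -0.042, 0], 0],
    [[0, 0, 0], [-0.0225, -0.042, 0], 0],
    [[0, 0, 0], [-0.026, -0.055, 0], 0],
  ],
)

```text
time: 2.02
eef_pos: [0.4598, -0.0595, 0.2486]
tcp_rot: [0.138, 0.99, 0.0, 0.001]
contact_force: [0.7, -0.3, 0.5]
opening: 0.002
finger_force: 0.0
```

Request:
drive_tool(
  moves=[
    [[0, 0, 0], [-0.026, -0.055, 0], 0],
    [[0, 0, 0], [-0.0145, -0.0385, 0.02], 0],
    [[0, 0, 0], [-0.0145, -0.0385, 0.03], 0],
    [[0, 0, 0], [0, 0, 0.05], 0],
    [[0, 0, 0], [0, 0, 0], 0],
  ],
)

```text
time: 2.65
eef_pos: [0.4731, -0.1988, 0.144]
tcp_rot: [0.14, 0.99, 0.002, -0.005]
contact_force: [-0.1, 0.8, -0.1]
opening: -0.0
finger_force: 0.0
```

```bash
python3 -c "
from h import *
to((.4765,-.202,.023),(.5067,-.065,.023))
a=shot('scene','pics/s1.png');b=shot('wrist','pics/w1.png')
o=cv2.resize(np.hstack([a['image'],b['image']]),(800,300),interpolation=cv2.INTER_AREA)
cv2.imwrite('pics/p1.png',cv2.cvtColor(o,cv2.COLOR_RGB2BGR))"
```

```text
t 2.65 p [ 0.4731 -0.1988  0.144 ] yang 73.96 z [-0.009  0.006 -1.   ] F [-0.13  0.78 -0.05] op -0.0
[ 0.4765 -0.202   0.023 ] [-0.0053 -0.0025  0.121 ]
[ 0.5067 -0.065   0.023 ] [0.0088 0.14   0.0005]
```

View pics/p1.png

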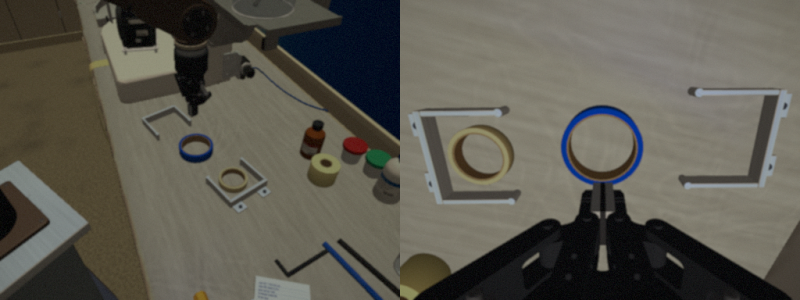

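The wrist view shows the roll centred at about (602,146) in the right half, with the empty bay's tips at about (698,92) and (687,184) and its back inner corners at about (780,93) and (763,183). I'll measure from here.

```bash
python3 - <<'E'
from h import *
c=dict(np.load("pics/w1.npz"));im=c["image"];hsv=cv2.cvtColor(im,cv2.COLOR_RGB2HSV)
m=cv2.inRange(hsv,(105,120,40),(130,255,255));m[260:]=0
cs,_=cv2.findContours(m,cv2.RETR_EXTERNAL,cv2.CHAIN_APPROX_NONE);k=max(cs,key=cv2.contourArea)
P=np.array([ray(c,u,v,.025)[:2] for u,v in k[:,0]]);P=P[k[:,0,1]<220]
x=np.linalg.lstsq(np.c_[2*P,np.ones(len(P))],(P**2).sum(1),rcond=None)[0]
print("roll",x[:2],2*np.sqrt(x[2]+x[:2]@x[:2]))
f=512/400
pts=[(698,92),(687,184),(789,91),(765,186)]
Q=np.array([ray(c,(u-400)*f,v*f,.024)[:2] for u,v in pts]);n=np.linalg.norm
print(Q.round(4).tolist(),"front",n(Q[0]-Q[1]),"back",n(Q[2]-Q[3]),"len",n(Q[0]-Q[2]),n(Q[1]-Q[3]))
d=Q[2:].mean(0)-Q[:2].mean(0);d/=n(d);print(np.degrees(np.arctan2(d[1],d[0])),"home",Q[:2].mean(0)+.043*d,Q[2:].mean(0)-.053*d)
to((*x[:2],.023))
E
```

```text
roll [ 0.47625149 -0.20107198] 0.09192112068831047
[[0.4452, -0.0868], [0.549, -0.1157], [0.4706, 0.0054], [0.5777, -0.0258]] front 0.10775248601259468 back 0.11149534963338234 len 0.09561214118826973 0.09434334692980048
73.46302731220906 home [ 0.50934642 -0.06000133] [ 0.50905016 -0.06099911]
t 2.75 p [ 0.4763 -0.2002  0.1491] yang 74.02 z [ 0. -0. -1.] F [0.6  0.39 0.84] op 0.0
[ 0.47625149 -0.20107198  0.023     ] [-0.0002 -0.0009  0.1261]
```

Request:
drive_tool(
  moves=[
    [[0, 0, 0], [0, -0.001, 0.045], 0],
    [[0, 0, 0], [0, 0, 0.04], 0],
    [[0, 0, 0], [0, 0, 0.03], 0],
    [[0, 0, 0], [0, 0, 0.01], 0],
    [[0, 0, 0], [0, 0, 0], 0],
  ],
)

```text
time: 3.38
eef_pos: [0.477, -0.2015, 0.0249]
tcp_rot: [0.139, 0.99, -0.001, 0.001]
contact_force: [-0.1, 0.0, -0.2]
opening: 0.0
finger_force: 0.0
```

```bash
python3 -c "
from h import *
to((.4765,-.2015,.023),(.5075,-.063,.023))"
```

```text
t 3.38 p [ 0.477  -0.2015  0.0249] yang 74.02 z [ 0.002 -0.001 -1.   ] F [-0.13  0.02 -0.17] op 0.0
[ 0.4765 -0.2015  0.023 ] [ 0.0005 -0.0001  0.0019]
[ 0.5075 -0.063   0.023 ] [ 8.300e-03  1.417e-01 -1.000e-04]
```

Request:
drive_tool(
  moves=[
    [[0, 0, 0], [0.004, 0.006, 0], 0],
    [[0, 0, 0], [0.004, 0.006, 0], 0],
    [[0, 0, 0], [0, 0.005, 0], 0],
    [[0, 0, 0], [0, 0.006, 0], 0],
    [[0, 0, 0], [0, 0.01, 0], 0],
  ],
)

```text
time: 4.0
eef_pos: [0.4777, -0.1672, 0.0237]
tcp_rot: [0.14, 0.99, -0.0, 0.0]
contact_force: [-0.2, -1.3, 1.2]
opening: -0.004
finger_force: 0.6
```

Request:
drive_tool(
  moves=[
    [[0, 0, 0], [0, 0.01, 0], 0],
    [[0, 0, 0], [0, 0.01, 0], 0],
    [[0, 0, 0], [0, 0.01, 0], 0],
    [[0, 0, 0], [0, 0.006, 0], 0],
    [[0, 0, 0], [0, 0, 0], 0],
  ],
)

```text
time: 4.62
eef_pos: [0.487, -0.1319, 0.0231]
tcp_rot: [0.139, 0.99, 0.0, -0.0]
contact_force: [-0.5, 0.4, -1.0]
opening: -0.001
finger_force: 0.0
```

```bash
python3 -c "
from h import *
to((.5075,-.063,.023))
a=shot('scene','pics/s2.png');b=shot('wrist','pics/w2.png')
o=np.hstack([cv2.resize(a['image'][110:250,140:340],(450,315)),cv2.resize(b['image'],(350,262))[:,:]] if 0 else [cv2.resize(a['image'][110:250,140:340],(400,300)),cv2.resize(b['image'],(400,300))])
cv2.imwrite('pics/p2.png',cv2.cvtColor(o,cv2.COLOR_RGB2BGR))"
```

```text
t 4.62 p [ 0.487  -0.1319  0.0231] yang 74.0 z [-0.001  0.001 -1.   ] F [-0.53  0.44 -1.01] op -0.0
[ 0.5075 -0.063   0.023 ] [-0.0007  0.0719  0.0001]
```

View pics/p2.png

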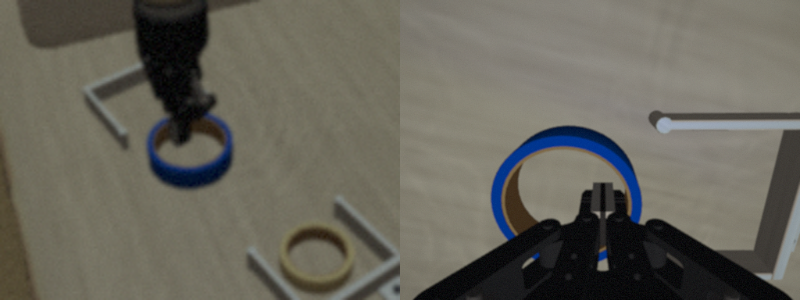

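The roll follows the fingers: in the wrist half its centre is about (567,195), with the fingers at (602,195) against its wall. Before entry I'll measure the roll and the bay wall tips.

```bash
cat >> h.py <<'E'
def roll(c):
    im=c["image"];hsv=cv2.cvtColor(im,cv2.COLOR_RGB2HSV)
    # inner top rim: upper boundary of hole = blue/brown edge; use outer silhouette -> near top edge via brown hole contour
    m=cv2.inRange(hsv,(105,120,30),(130,255,255))
    P=[]
    for v in range(150,384,3):
        for u in np.flatnonzero(m[v])[[0,-1]] if m[v].any() else []: P.append(ray(c,u,v,.025)[:2])
    return np.array(P)
E
python3 - <<'E'
from h import *
c=dict(np.load("pics/w2.npz"));f=512/400
# hand-read points: outer top rim left edge, right edge; inner rim
for n,p in dict(outL=(492,197),outR=(641,197),tip=(664,125)).items(): print(n,ray(c,(p[0]-400)*f,p[1]*f,.025 if n!='tip' else .024).round(4))
im=c["image"];hsv=cv2.cvtColor(im,cv2.COLOR_RGB2HSV);m=cv2.inRange(hsv,(100,150,95),(130,255,255))  # bright top rim
P=[]
for u in range(125,305,4):
    r=np.flatnonzero(m[:,u][:230])
    if len(r): P.append(ray(c,u,r[0],.025)[:2])
P=np.array(P);x=np.linalg.lstsq(np.c_[2*P,np.ones(len(P))],(P**2).sum(1),rcond=None)[0]
ctr=x[:2];print("roll",ctr,2*np.sqrt(x[2]+ctr@ctr),len(P))
d=np.array([np.cos(np.radians(73.7)),np.sin(np.radians(73.7))]);y=np.array([-d[1],d[0]])
e=ctr-np.array([.5075,-.063]);print("bay coords",e@d,e@y)
s=ctrl.get_state();e=np.array(s["eef_pos"][:2])-ctr;print("tcp rel roll",e@d,e@y)
E
```

```text
outL [ 0.4606 -0.195   0.025 ]
outR [ 0.4856 -0.1079  0.025 ]
tip [ 0.4457 -0.0856  0.024 ]
roll [ 0.48000822 -0.15365431] 0.09223037891796738 45
bay coords -0.09472650948592022 0.0009431080831223682
tcp rel roll 0.02234239504933606 -0.0006977585382609824
```

Request:
drive_tool(
  moves=[
    [[0, 0, 0], [0, 0.006, 0], 0],
    [[0, 0, 0], [0, 0.01, 0], 0],
    [[0, 0, 0], [0, 0.01, 0], 0],
    [[0, 0, 0], [0, 0.01, 0], 0],
    [[0, 0, 0], [0, 0.006, 0], 0],
  ],
)

```text
time: 5.35
eef_pos: [0.4989, -0.0914, 0.0233]
tcp_rot: [0.139, 0.99, 0.0, -0.0]
contact_force: [0.6, -0.0, -0.2]
opening: -0.001
finger_force: 0.3
```

Request:
drive_tool(
  moves=[
    [[0, 0, 0], [0, 0.007, 0], 0],
    [[0, 0, 0], [0, 0.008, 0], 0],
    [[0, 0, 0], [0, 0.008, 0], 0],
    [[0, 0, 0], [0, 0.006, 0], 0],
    [[0, 0, 0], [0, 0.004, 0], 0],
  ],
)

```text
time: 5.98
eef_pos: [0.508, -0.0602, 0.0233]
tcp_rot: [0.139, 0.99, -0.0, 0.0]
contact_force: [-0.9, -0.4, -0.7]
opening: 0.002
finger_force: 0.3
```

Request:
drive_tool(
  moves=[
    [[0, 0, 0], [0, 0.003, 0], 0],
    [[0, 0, 0], [0, 0.003, 0], 0],
    [[0, 0, 0], [0, 0.003, 0], 0],
    [[0, 0, 0], [0, 0.002, 0], 0],
    [[0, 0, 0], [0, 0, 0], 0],
  ],
)

```text
time: 6.6
eef_pos: [0.511, -0.0498, 0.0234]
tcp_rot: [0.139, 0.99, 0.0, 0.0]
contact_force: [0.2, 0.3, -0.0]
opening: 0.002
finger_force: 0.0
```

```bash
python3 -c "
from h import *
to((.5075,-.063,.023))
a=shot('side','pics/d3.png');b=shot('wrist','pics/w3.png');c=shot('scene','pics/s3.png')
o=np.hstack([cv2.resize(a['image'][120:220,190:290],(400,400)),cv2.resize(b['image'],(400,300))[:300]] if 0 else [cv2.resize(a['image'][125:215,185:305],(400,300)),cv2.resize(b['image'],(400,300))])
cv2.imwrite('pics/p3.png',cv2.cvtColor(o,cv2.COLOR_RGB2BGR))"
```

```text
t 6.6 p [ 0.511  -0.0498  0.0234] yang 73.97 z [ 0.  0. -1.] F [ 0.19  0.26 -0.03] op 0.0
[ 0.5075 -0.063   0.023 ] [-0.0003 -0.0136  0.0004]
```

View pics/p3.png

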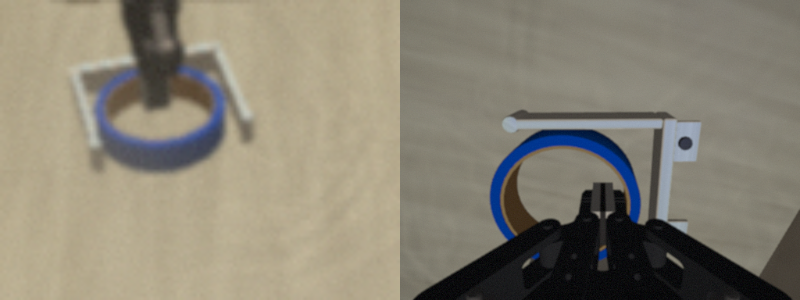

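The roll is inside the bay. In the wrist half its leading edge at x≈640 is about 21 px (about 13 mm) from the rail face at x≈661. I'll creep home while watching the force.

Request:
drive_tool(
  moves=[
    [[0, 0, 0], [0, 0.002, 0], 0],
    [[0, 0, 0], [0, 0.003, 0], 0],
    [[0, 0, 0], [0, 0.002, 0], 0],
    [[0, 0, 0], [0, 0.001, 0], 0],
    [[0, 0, 0], [0, 0.001, 0], 0],
  ],
)

```text
time: 7.38
eef_pos: [0.5134, -0.0413, 0.0233]
tcp_rot: [0.139, 0.99, -0.0, 0.0]
contact_force: [-0.4, -0.6, 0.7]
opening: -0.003
finger_force: 0.4
```

Request:
drive_tool(
  moves=[
    [[0, 0, 0], [0, 0.001, 0], 0],
    [[0, 0, 0], [0, 0.001, 0], 0],
    [[0, 0, 0], [0, 0.0005, 0], 0],
    [[0, 0, 0], [0, 0.0005, 0], 0],
  ],
)

```text
time: 7.88
eef_pos: [0.514, -0.0396, 0.0234]
tcp_rot: [0.139, 0.99, -0.001, -0.0]
contact_force: [-2.8, -7.2, 0.6]
opening: -0.001
finger_force: 3.9
```

Request:
drive_tool(
  moves=[
    [[0, 0, 0], [0, 0.0005, 0], 0],
    [[0, 0, 0], [0, 0.0005, 0], 0],
  ],
)

```text
time: 8.12
eef_pos: [0.5141, -0.0395, 0.0234]
tcp_rot: [0.138, 0.99, -0.002, -0.0]
contact_force: [-3.8, -10.0, 0.9]
opening: 0.003
finger_force: 5.6
```

That's gentle contact at about 10 N. Next I back off to the hole's centre and lift straight out.

Request:
drive_tool(
  moves=[
    [[0, 0, 0], [0, -0.004, 0], 0],
    [[0, 0, 0], [0, -0.007, 0], 0],
    [[0, 0, 0], [0, -0.007, 0], 0],
    [[0, 0, 0], [0, -0.003, 0], 0],
    [[0, 0, 0], [0, 0, -0.01], 0],
  ],
)

```text
time: 8.75
eef_pos: [0.5079, -0.0576, 0.0329]
tcp_rot: [0.14, 0.99, 0.0, -0.001]
contact_force: [0.0, -0.3, -0.7]
opening: 0.001
finger_force: 0.0
```

Request:
drive_tool(
  moves=[
    [[0, 0, 0], [0, 0, -0.02], 0],
    [[0, 0, 0], [0, 0, -0.03], 0],
    [[0, 0, 0], [0, 0, -0.04], 0],
    [[0, 0, 0], [0, 0, -0.03], 0],
    [[0, 0, 0], [0, 0, 0], 0],
  ],
)

```text
time: 9.38
eef_pos: [0.5108, -0.0581, 0.1571]
tcp_rot: [0.139, 0.99, -0.001, 0.004]
contact_force: [-0.4, 0.6, 0.3]
opening: -0.001
finger_force: 0.0
```

```bash
python3 -c "
from h import *
to()
a=shot('side','pics/d4.png');b=shot('wrist','pics/w4.png')
o=np.hstack([cv2.resize(a['image'][125:215,185:305],(400,300)),cv2.resize(b['image'],(400,300))])
cv2.imwrite('pics/p4.png',cv2.cvtColor(o,cv2.COLOR_RGB2BGR))"
```

```text
t 9.38 p [ 0.5108 -0.0581  0.1571] yang 73.99 z [ 0.007 -0.002 -1.   ] F [-0.35  0.58  0.35] op -0.0
```

View pics/p4.png

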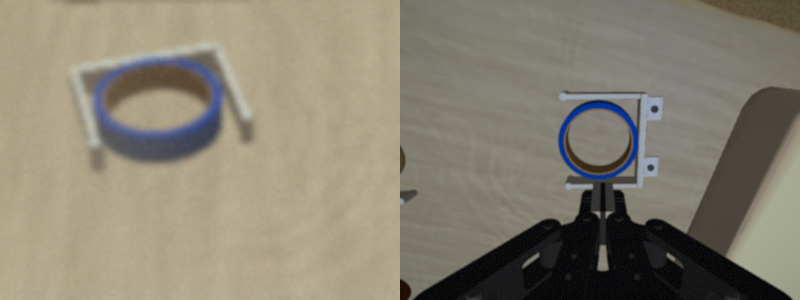

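The roll lies flat against the back rail: in the wrist half its edge at x≈638 meets the rail face. It sits between the walls, and the gripper is clear.

```bash
python3 -c "
from plant import ctrl
print(ctrl.sign_off())"
```

```text
the job is handed in; nothing more can be done
None
```

The large roll is home in the empty left bay: it met the back rail at about 10 N and the last pictures show it lying flat there. The small roll wasn't touched, and the job was handed in at about 9.5 s; no verdict came back.

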